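# Sample changeover at the electrode stand

## Robot

A 6-joint arm with a two-finger parallel gripper is mounted at the origin on a cart in front of the work surface, level with it; the furniture and walls round the work are solid. World frame = base frame: x ahead of the robot, y to its left, z up, the work surface at z = 0. Lengths are in m, angles in rad, forces in N, time in s.
With the tool pointing down it reaches from about 0.25 to 0.775 m from the base axis. Payload 4 kg.
Tool frame: the origin (TCP) lies at the very end of the fingers, on their centre line; the grasp point (between the pads) lies 19 mm behind it; z points along the fingers, y is the line along which they close (so a half turn about z gives the same grasp; the last joint's range is limited). The gripper opens to 94 mm and grips with 3 to 60 N. Pads are 16 mm wide; open, the fingers measure 119 mm over their backs; the gripper's body (75 mm by 177 mm) begins 78 mm behind the grasp point.
Start: joints at [-1.42, 0.087, 1.371, -0, 1.684, -0.103], TCP at [0.138, -0.532, 0.206] pointing down, gripper open.
Joint ranges: [-3.1, 3.1], [-0.76, 2.03], [0.27, 2.55], [-1.08, 4.22], [0.17, 2.65], [-2.57, 2.57]. Speed limits (rad/s): [2.79, 2.79, 3.14, 3.14, 3.14, 3.14].

## Interface

Orientations are given as [roll, pitch, yaw] about the fixed x, y, z axes, in that order (R = Rz(yaw) Ry(pitch) Rx(roll)).
In Python, from bench import robot, vision gives the robot as it stands.
- The arm moves only by the shell command python3 -m crank 'ROWS'. ROWS is JSON, a list of rows, each a list of 3 entries, a list of its own where there are three numbers: the closure, from 0 (fully open) to 1 (shut), then the shift along the tool's x, y, z in m, then the turn, a rotation vector about the tool's x, y, z in degrees. A call has 1 to 8 rows; each row shifts and turns the commanded pose from where the row before left it, along the tool's axes as they then stand; what a row does not reach is not made up. A row lasts 1/10 s, in which the tool goes at most 50 mm and 8.59 degrees, less where a joint would pass 70% of its speed; a pose out of reach is approached as far as the arm can. A call with a gripper value outside its range is refused whole. The fingers move at their own pace and stop on an object; the grip force is fixed at half the most. Time passes only in rows, so rows that do not move let the fingers close. It gives the time, the measured TCP pose, the force, the opening and the grip force at its end, in the units of the state.
- robot.get_obs(): the state, without advancing time (a new reading comes with each control period).
- vision.snapshot(name): name is "scene" or "top" or "wrist"; returns a dict with "color" (384x512x3 uint8, red, green, blue), "z_map" (384x512 float32, m along the optical axis (not along the pixel's ray), 0 where there is no reading), "fx", "fy", "cx", "cy" (pixels), "R" (3x3) and "t" (3): a world point X has camera coordinates R X + t. Camera axes: x right, y down, z forward; pixel columns grow to the right and rows downward; lengths in m; the calibration is good to about 2 mm. A picture is of the moment at which its call begins.
- robot.close_job(): hands the job in; it is judged then, once.
The state is a dict: "time": time; "joint_positions": joint angles; "qvel": joint speeds; "joint_torque": joint torques, N m; "tool_pos": TCP position; "ee_rot": TCP orientation; "wrist_force": force on the tool from outside, world axes, zero at the start; "wrist_torque": the same for the moment, N m; "width": finger opening in m; "finger_force": force on a finger pad.
Only numpy, scipy, OpenCV 4.12 (cv2) and the standard library are available. Lean on these libraries where they do the work, as an engineer would, in place of code of your own. Each camera call takes 0.05 s, during which the arm holds its last target. There are 200 camera calls.

## Task

Change over the samples at the electrode stand: fold the electrode arm all the way back out of the measured jar, slide that jar off the blue ring onto the green ring, then slide the waiting jar from the yellow ring onto the blue ring, so that each stands centred on its ring. Slide the open jars flat along the plate, never lifting or tipping them. Then fold the arm fully down again so that the electrode hangs in the new jar without knocking the glass, let go, and last of all switch the stirrer on by pressing down the raised end of the rocker; leave the other things on the bench where they are.

Things in the scene. Friction and masses are not known exactly. Their poses are not given: they have to be found in the camera images.
- stand: Fixed electrode stand: white base 262 x 334 mm with a bare metal plate, top 31 mm above the bench, from 53 mm before to 91 mm behind the origin and 159 mm to each side. Origin at bench level under the blue ring's centre; x points away from the operator to the arm's hinge, y left along the row of printed flat rings (82 mm across) at y = -105, 0 (blue) and +105 mm, z up.
- measure_mark (a point): Centre of the blue ring (the measuring place, under the electrode), on the plate's top.
- done_mark (a point): Centre of the green ring (place of the finished jar), on the plate's top. It is the left or the right one of the row; the yellow ring, where the waiting jar stands, is the other.
- jar_done_centre (a point): The measured jar: open clear glass jar with a white stirring bar lying in it, 60 mm across, 72 mm high, about 0.25 kg; at first on the blue ring with the electrode in it. The point is on its axis, half-way up (36 mm above the plate).
- jar_next_centre (a point): The waiting jar: like the other (60 mm across, 72 mm high); at first on the yellow ring. Both have a mouth that leaves a clear bore of about 38 mm. The point is on its axis, half-way up (36 mm above the plate).
- probe_arm (a joint): Electrode arm, bent aluminium, on a stiff hinge; it stays where left (3 to 5 N at the handle moves it). 0 = fully down on its stop, electrode upright over the blue ring's centre, its tip 48 mm above the plate (24 mm inside the jar); at first 0 to 0.08. 1.5 rad = folded right back on its stop. Positive lifts the front end up and back, a turn about the stand's +y axis.
- hinge_point (a point): Centre of the arm's hinge, whose axis is the stand's y axis: 120 mm behind the blue ring's centre, 91 mm above the bench. Its axes are the stand's.
- probe_handle (a point): Middle of the arm's side handle: round black rubber bar 13 mm thick, 52 mm long, along the stand's y, on the arm's left (+y). With the arm down it lies 85 mm before the hinge, 55 mm above it and 56 mm to its left. The electrode, 35 mm further forward in the arm's middle plane, has a blue cap reaching 35 mm above the bar and a black clamp block 28 mm wide at bar height.
- probe_tip (a point): Lower tip of the electrode (rod 12 mm thick), fixed to the arm: 120 mm in front of the hinge and 12 mm below it when the arm is fully down.
- stir_switch (a joint): Red rocker switch, 22 mm in x, 40 mm long in y, in a black bezel on the strip at the stand's front, hinged about the stand's x axis. 0 = off (right end, -y, raised), 0.34 = on (right end down, left end raised). It stays where put; 3 to 4 N on the raised end turns it and that end sinks about 6 mm, nearly level with the bezel.
- switch_press (a point): Point on top of the right-hand (-y) end of the rocker, 5 mm from the end, where it is pressed down; it moves with the rocker. At off it lies about 43 mm above the bench. The rocker's axis is 78 mm in front of and 55 mm to the right of the blue ring's centre.
- care_bottle: Bystander: white bottle with green label and blue screw cap, 53 mm across, 158 mm high; origin at its foot.
- lidded_jar: Bystander: closed glass jar with a grey lid, 56 mm across, 65 mm high; origin at its foot.
- marker: Bystander: fat yellow marker pen with black cap lying on the bench, 158 mm long; origin under its middle.
Things that resemble listed ones, but are neither listed nor needed, are in the scene too. Leave any orange or red look-alike of the part that bears jar_next_centre alone.

How it is judged:
On the way, in this order (a step that is already met when the one before it is completed fails the run):
1. the arm is folded back while the measured jar still stands at the blue ring (value of joint probe_arm above 1.35 rad and distance of jar_done_centre from where it was at the start of the episode below 0.02 m), for 0.2 s.
2. the measured jar stands on the green ring, the arm still back (horizontal distance between jar_done_centre and done_mark below 0.01 m and value of joint probe_arm above 1.35 rad and linear speed of jar_done below 0.01 m/s), for 0.2 s.
3. the waiting jar stands on the blue ring, the arm still back (horizontal distance between jar_next_centre and measure_mark below 0.008 m and value of joint probe_arm above 1.35 rad and linear speed of jar_next below 0.01 m/s), for 0.2 s.
4. the arm is fully down with the electrode in the new jar (value of joint probe_arm below 0.06 rad and horizontal distance between jar_next_centre and measure_mark below 0.008 m), for 0.2 s.
5. the stirrer is switched on (value of joint stir_switch above 0.27 rad), for 0.1 s.
At the end, for the whole second after the job is handed in: The measured jar stands within 10 mm of the centre of the green ring and the new jar within 8 mm of the centre of the blue ring, both at rest and upright; the arm is fully down (below 0.06 rad) with the electrode in the new jar; the rocker is on (above 0.27 rad) (all of step 4 and horizontal distance between jar_done_centre and done_mark below 0.01 m and value of joint stir_switch above 0.27 rad and linear speed of each of jar_done, jar_next below 0.01 m/s); the robot touches nothing.
It fails at once if a jar is lifted more than 5 mm off the plate, or falls off it (height (world z) of any of jar_done_centre, jar_next_centre above 0.072 m or height (world z) of any of jar_done_centre, jar_next_centre below 0.061 m).
It fails at once if a jar is tipped by more than 0.15 rad (angle between any of jar_done_centre, jar_next_centre's own z axis and vertical above 0.15 rad).
It fails at once if the electrode arm knocks a jar (more than 3 N) (contact force between probe_arm and jar_done above 3 N or contact force between probe_arm and jar_next above 3 N).
It fails at once if the bottle, the lidded jar or the marker is moved by more than 25 mm (distance of any of care_bottle, lidded_jar, marker from where it was at the start of the episode above 0.025 m).
It also fails if it takes over 72 s, if anything falls off the work surface, if the arm or the gripper's body presses on something with over 40 N, if the wrist force passes 120 N, or if a joint passes its speed limit or range.

## Working session

There is one attempt and no reset: what is moved stays moved. The work goes in short steps, Python scripts to look and compute and a shell command to move; the robot and the scene stay as the last step left them, time stands still between calls to the robot, and variables do not carry over. Pictures are saved under pics/ and viewed, at most 11 in all, crops included, and the job is handed in when it is done.

```bash
ls; mkdir -p pics; python3 - <<'E'
from bench import robot, vision
import cv2,numpy as np,pickle
S={n:vision.snapshot(n) for n in("scene","top")}
pickle.dump(S,open("s.pkl","wb"))
for n,s in S.items():
    print(n,s["fx"],s["cx"],s["cy"],np.round(s["R"],3).tolist(),np.round(s["t"],3))
    cv2.imwrite(f"pics/{n}0.png",cv2.resize(s["color"][:,:,::-1],(800,600),interpolation=cv2.INTER_CUBIC))
o=robot.get_obs();print({k:np.round(v,3).tolist() for k,v in o.items()})
E
```

```text
pics
scene 352.2193530476939 254.4335616301586 191.75699045724542 [[-0.839, -0.544, -0.02], [-0.232, 0.391, -0.891], [0.492, -0.743, -0.454]] [0.405 0.292 0.957]
top 393.9822055594513 257.9484148242795 190.8498788868292 [[-0.002, -1.0, -0.0], [-0.997, 0.002, -0.074], [0.074, 0.0, -0.997]] [-0.151  0.587  1.514]
{'time': 0.1, 'joint_positions': [-1.42, 0.088, 1.372, 0.0, 1.684, -0.103], 'qvel': [-0.002, -0.001, -0.002, -0.0, 0.002, -0.0], 'joint_torque': [0.002, -34.125, -30.33, 0.072, 0.03, -0.0], 'tool_pos': [0.138, -0.532, 0.204], 'ee_rot': [-3.14, -0.0, 0.254], 'wrist_force': [0.103, -0.222, -0.285], 'wrist_torque': [-0.011, -0.055, -0.046], 'finger_force': 0.0, 'width': 0.094}
```

View pics/scene0.png

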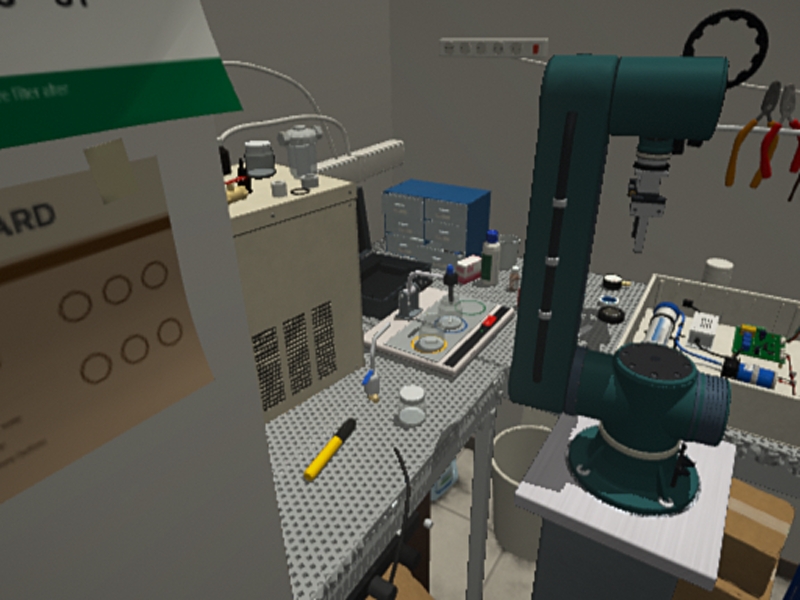

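View pics/top0.png

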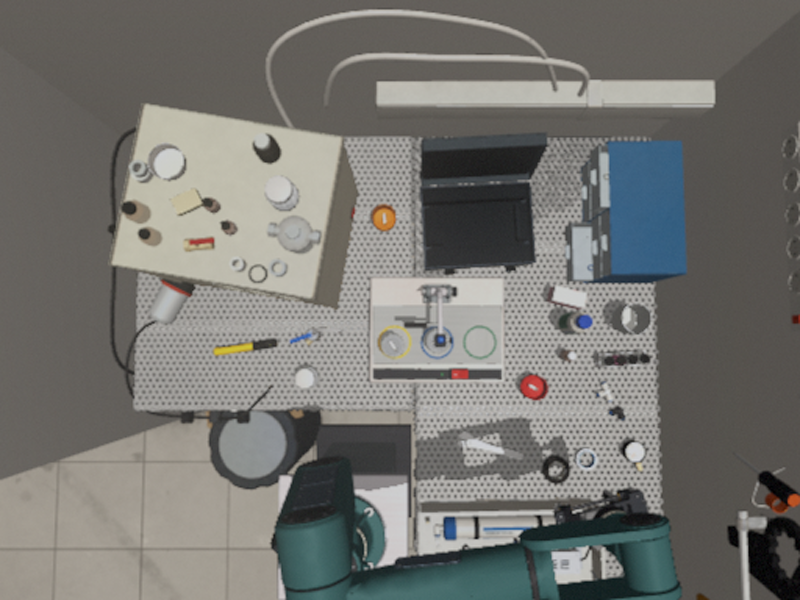

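The scene view shows the stand, with its yellow ring at (430,343), blue at (450,325) and green at (470,307). In the top view yellow is at (394,343), blue at (437,341), green at (480,342), the red rocker at (459,374) and the arm hinge at (437,292). The waiting jar is therefore on +y, and green is on the -y side.

```bash
cat > h.py <<'E'
import numpy as np,cv2
from scipy.optimize import least_squares
def ray(s,uv,z):
    uv=np.atleast_2d(uv).astype(float)
    d=np.c_[(uv[:,0]-s["cx"])/s["fx"],(uv[:,1]-s["cy"])/s["fy"],np.ones(len(uv))]@np.array(s["R"])
    c=-np.array(s["R"]).T@np.array(s["t"])
    return c+d*((z-c[2])/d[:,2])[:,None]
def proj(s,X):
    q=np.atleast_2d(X)@np.array(s["R"]).T+np.array(s["t"])
    return np.c_[q[:,0]/q[:,2]*s["fx"]+s["cx"],q[:,1]/q[:,2]*s["fy"]+s["cy"]]
def hsvmask(s,lo,hi):
    return cv2.inRange(cv2.cvtColor(s["color"],cv2.COLOR_RGB2HSV),np.array(lo),np.array(hi))
def ring(s,lo,hi,c0,z=.031,r=.0395,rad=.05):
    v,u=np.nonzero(hsvmask(s,lo,hi)); P=ray(s,np.c_[u,v],z)[:,:2]
    d=np.hypot(*(P-c0).T); P=P[(d<rad)&(d>.03)]
    if len(P)<8: return None,len(P),0
    f=least_squares(lambda p:np.hypot(*(P-p[:2]).T)-p[2],[*c0,r],loss="soft_l1",f_scale=.002)
    return f.x.round(4),len(P),np.sqrt(np.mean(f.fun**2)).round(4)
E
python3 - <<'E'
from h import *;import pickle
S=pickle.load(open("s.pkl","rb"));k=512/800
s=S["top"]
for n,p in dict(yel=(394,343),blu=(437,341),grn=(480,342),sw=(459,374)).items(): print(n,ray(s,np.array(p)*k,.031).round(3))
for n,lo,hi,p in(("yel",(18,90,80),(35,255,255),(394,343)),("blu",(100,90,60),(125,255,255),(437,341)),("grn",(60,60,50),(90,255,255),(480,342))):
    for m in("top","scene"):
        print(n,m,ring(S[m],lo,hi,ray(s,np.array(p)*k,.031)[0,:2]))
m=hsvmask(s,(0,150,100),(8,255,255))
nn,l,st,ce=cv2.connectedComponentsWithStats(m)
for i in range(1,nn):
    if st[i,4]>8: print("red",ce[i],st[i],ray(s,ce[i],.04).round(3))
for n in S:
    s=S[n];x=np.array([[.45,.2],[.75,-.3]])
# bystander
for n,p,z in(("bottle",(584,321),.158),("red",(533,387),.06),("lid",(305,378),.065),("pen",(245,347),.01)): print(n,ray(S["top"],np.array(p)*k,z).round(3))
im=S["top"]["color"][170:255,230:330];cv2.imwrite("pics/c1.png",cv2.resize(im[:,:,::-1],(800,600),interpolation=cv2.INTER_CUBIC))
E
```

```text
yel [[ 0.475 -0.129  0.031]]
blu [[ 0.48  -0.235  0.031]]
grn [[ 0.477 -0.341  0.031]]
sw [[ 0.399 -0.289  0.031]]
yel top (array([ 0.4794, -0.1291,  0.0383]), 58, np.float64(0.0013))
yel scene (array([ 0.4825, -0.1336,  0.0392]), 51, np.float64(0.002))
blu top (None, 5, 0)
blu scene (array([ 0.4787, -0.2373,  0.0358]), 13, np.float64(0.0011))
grn top (None, 1, 0)
grn scene (array([ 0.4839, -0.3423,  0.0411]), 10, np.float64(0.0015))
red [129. 154.] [122 153  15   3  31] [[0.73  0.348 0.04 ]]
red [110.95238095 183.71428571] [104 180  15   8  21] [[0.614 0.415 0.04 ]]
red [294.2826087  239.04347826] [289 237  11   5  46] [[ 0.401 -0.29   0.04 ]]
red [340.50955414 247.35031847] [333 240  16  16 157] [[ 0.369 -0.466  0.04 ]]
bottle [[ 0.524 -0.562  0.158]]
red [[ 0.369 -0.464  0.06 ]]
lid [[0.392 0.084 0.065]]
pen [[0.466 0.243 0.01 ]]
```

View pics/c1.png

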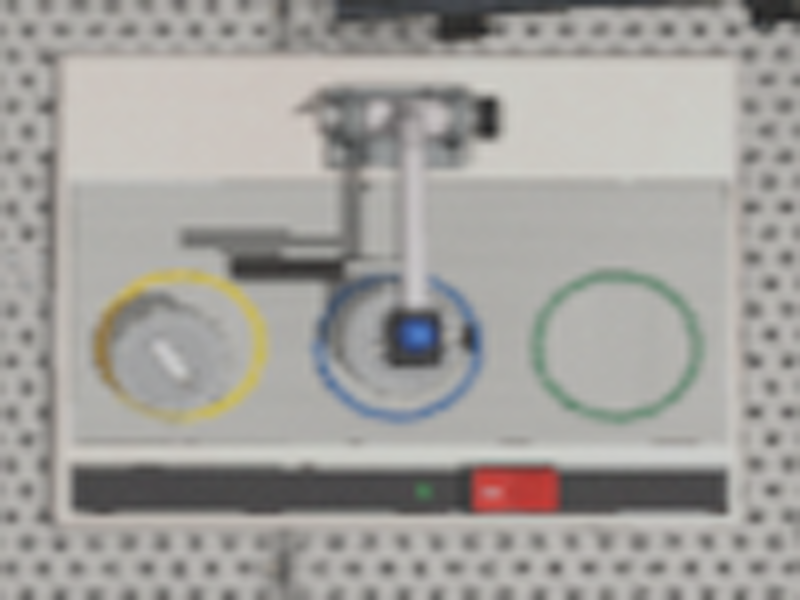

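The crop shows the rings cleanly: blue at (400,346), green (617,345), yellow (182,345), with the rocker at (515,490) and the handle bar at (287,268). The stand is nearly axis-aligned at about (0.480, -0.235). I'll move towards the handle.

```bash
python3 -m crank '[[0,[0.041,-0.023,-0.012],[0,0,0]],[0,[0.041,-0.023,-0.012],[0,0,0]],[0,[0.041,-0.023,-0.012],[0,0,0]],[0,[0.041,-0.023,-0.012],[0,0,0]],[0,[0.041,-0.023,-0.012],[0,0,0]],[0,[0.041,-0.023,-0.012],[0,0,0]],[0,[0.041,-0.023,-0.012],[0,0,0]],[0,[0.041,-0.023,-0.012],[0,0,0]]]'
python3 -m crank '[[0,[0.04,-0.023,0],[0,0,0]],[0,[0.04,-0.023,0],[0,0,0]],[0,[0.04,-0.023,0],[0,0,0]],[0,[0,0,0],[0,0,-8.4]],[0,[0,0,0],[0,0,-8.4]],[0,[0,0,0],[0,0,-8.4]],[0,[0,0,0],[0,0,-8.4]],[0,[0,0,0],[0,0,-8.4]]]'
python3 -m crank '[[0,[0,0,0],[0,0,-8.4]],[0,[0,0,0],[0,0,-8.4]],[0,[0,0,0],[0,0,-8.4]],[0,[0,0,0],[0,0,-8.4]],[0.6,[0,0,0],[0,0,0]],[0.6,[0,0,0],[0,0,0]]]'
python3 - <<'E'
from h import *;import pickle
from bench import robot,vision
s=vision.snapshot("wrist");pickle.dump(s,open("w1.pkl","wb"))
print(-np.array(s["R"]).T@s["t"],np.round(s["R"],2).tolist(),robot.get_obs()["tool_pos"],robot.get_obs()["width"])
cv2.imwrite("pics/w1.png",s["color"][:,:,::-1])
for n,lo,hi,p in(("yel",(18,90,80),(35,255,255),(.48,-.13)),("blu",(100,90,60),(125,255,255),(.48,-.235)),("grn",(60,60,50),(90,255,255),(.48,-.341))):
    print(n,ring(s,lo,hi,p))
t=pickle.load(open("s.pkl","rb"))["top"];R=np.array(t["R"]);zz=t["z_map"]
v,u=np.mgrid[:384,:512];X=np.stack([(u-t["cx"])/t["fx"]*zz,(v-t["cy"])/t["fy"]*zz,zz],-1)-t["t"];X=X@R
for x0 in(.6,.65,.7,.75,.8): 
    m=(abs(X[...,0]-x0)<.025)&(abs(X[...,1]+.2)<.12)&(zz>0);print(x0,X[...,2][m].max().round(3) if m.any() else None)
E
```

```text
time: 0.9
tool_pos: [0.4103, -0.2702, 0.3016]
ee_rot: [-3.141, 0.0, 0.254]
wrist_force: [0.8, -0.3, -0.7]
width: 0.094
finger_force: 0.0
time: 1.7
tool_pos: [0.5081, -0.1748, 0.3007]
ee_rot: [-3.14, 0.0, 0.993]
wrist_force: [0.1, 0.8, 0.1]
width: 0.0939
finger_force: 0.0
time: 2.3
tool_pos: [0.5081, -0.175, 0.301]
ee_rot: [-3.141, -0.0, 1.57]
wrist_force: [-0.2, -0.2, 0.6]
width: 0.0813
finger_force: 0.0
[ 0.50778591 -0.10643947  0.48113047] [[1.0, -0.0, -0.0], [-0.0, -0.97, 0.24], [-0.0, -0.24, -0.97]] [ 0.50812326 -0.17496895  0.30114056] 0.07760336668249844
yel (array([ 0.4781, -0.1288,  0.0386]), 341, np.float64(0.0013))
blu (array([ 0.4786, -0.2383,  0.0417]), 170, np.float64(0.0023))
grn (array([ 0.4774, -0.3397,  0.0386]), 135, np.float64(0.0008))
0.6 0.162
0.65 0.07
0.7 0.069
0.75 0.078
0.8 0.077
```

View pics/w1.png

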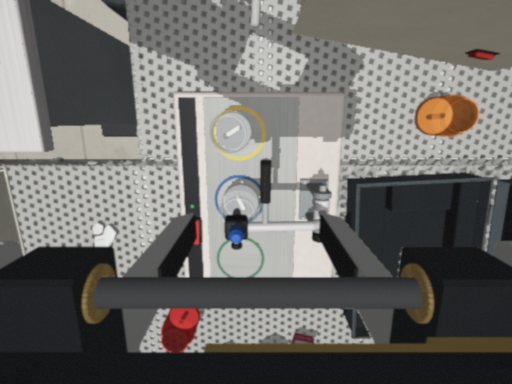

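The wrist view has +y up and +x right. It shows the black handle bar at (266,181), the blue ring at (240,197), yellow at (239,132), green at (240,258) and the electrode cap at (236,232). The rings give blue at (0.478,-0.2345) with stand yaw near 0.

```bash
python3 - <<'E'
from h import *;import pickle
s=pickle.load(open("w1.pkl","rb"))
m=cv2.inRange(s["color"],(0,0,0),(45,45,45));m[:155]=0;m[208:]=0;m[:,:255]=0;m[:,280:]=0
v,u=np.nonzero(m);print(u.min(),u.max(),v.min(),v.max(),len(u))
for z in(.146,.15):print(ray(s,[[u.mean(),v.mean()],[u.mean(),v.min()],[u.mean(),v.max()]],z).round(4))
print(proj(s,[[.514,-.178,.146]]))
im=s["color"][95:265,150:350];cv2.imwrite("pics/w1c.png",cv2.resize(im[:,:,::-1],(700,595),interpolation=cv2.INTER_CUBIC))
E
```

```text
261 269 161 201 152
[[ 0.5163 -0.1768  0.146 ]
 [ 0.5162 -0.1549  0.146 ]
 [ 0.5165 -0.2037  0.146 ]]
[[ 0.5162 -0.1759  0.15  ]
 [ 0.5161 -0.1543  0.15  ]
 [ 0.5164 -0.2026  0.15  ]]
[[262.84334672 180.2845444 ]]
```

View pics/w1c.png

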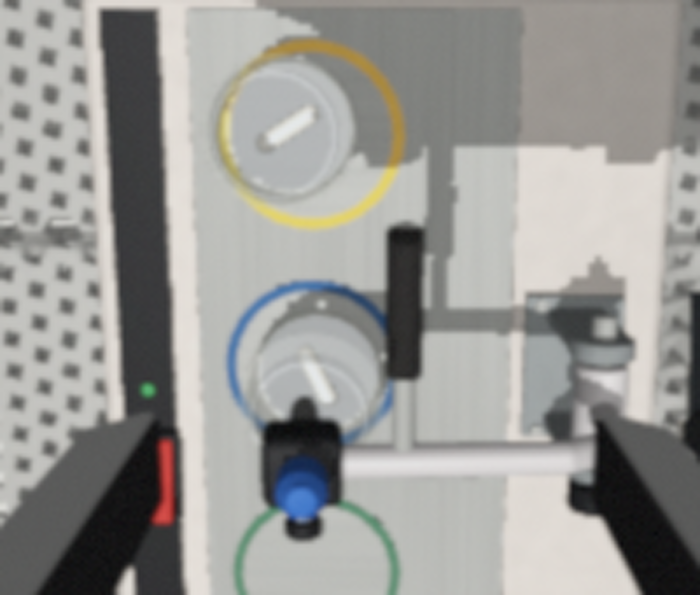

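The waiting jar sits a few mm toward -x off the yellow ring's centre, with its rim near (287,128) in the crop. The measured jar's rim is near (318,370). The handle is at (0.516,-0.178). I'll lower onto it and straddle the bar.

```bash
python3 -m crank '[[0.6,[0.002,0.008,0],[0,0,0]],[0.6,[0,0,0.044],[0,0,0]],[0.6,[0,0,0.044],[0,0,0]],[0.6,[0,0,0.044],[0,0,0]],[0.6,[0,0,0.043],[0,0,0]],[0.76,[0,0,0],[0,0,0]],[0.76,[0,0,0],[0,0,0]],[0.76,[0,0,0],[0,0,0]]]'
```

```text
time: 3.15
tool_pos: [0.5184, -0.1738, 0.13]
ee_rot: [3.136, 0.003, 1.573]
wrist_force: [-0.4, -0.4, -0.1]
width: 0.0231
finger_force: 0.0
```

```bash
python3 -m crank '[[0.76,[0,0.007,-0.006],[0,0,0]],[0.76,[0,0.007,-0.008],[0,0,0]],[0.76,[0,0.010,-0.008],[0,0,0]],[0.76,[0,0.010,-0.008],[0,0,0]],[0.76,[0,0.012,-0.006],[0,0,0]],[0.76,[0,0.012,-0.005],[0,0,0]],[0.76,[0,0.013,-0.002],[0,0,0]],[0.76,[0,0.013,-0.001],[0,0,0]]]'
```

```text
time: 3.95
tool_pos: [0.6011, -0.1737, 0.1753]
ee_rot: [3.138, 0.003, 1.572]
wrist_force: [-4.5, -0.4, 3.9]
width: 0.0227
finger_force: 2.2
```

```bash
python3 -m crank '[[0.76,[0,0.013,0.001],[0,0,0]],[0.76,[0,0.013,0.002],[0,0,0]],[0.76,[0,0.012,0.004],[0,0,0]],[0.76,[0,0.012,0.005],[0,0,0]],[0.76,[0,0.006,0.002],[0,0,0]],[0.76,[0,0.004,0],[0,0,0]],[0.76,[0,0,0],[0,0,0]],[0.76,[0,0,0],[0,0,0]]]'; python3 - <<'E'
from h import *;import pickle
from bench import robot,vision
s=vision.snapshot("wrist");pickle.dump(s,open("w2.pkl","wb"))
cv2.imwrite("pics/w2.png",s["color"][:,:,::-1])
t=vision.snapshot("top")
c=t["color"][165:265,230:330];cv2.imwrite("pics/t2.png",cv2.resize(np.hstack([c,])[:,:,::-1],(500,500),interpolation=cv2.INTER_CUBIC))
E
```

```text
time: 4.75
tool_pos: [0.6526, -0.1731, 0.1581]
ee_rot: [-3.123, -0.0, 1.571]
wrist_force: [-24.2, 0.7, 13.2]
width: 0.0227
finger_force: 12.1
```

View pics/w2.png

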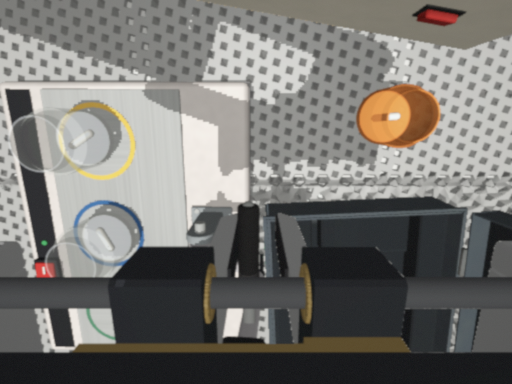

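The arm sits on its back stop: the push reads 24 N and the bar is between the fingers at (248,240). Both jar bases are visible inside the rings, at about (85,138) and (107,235). I'll back off and rise.

```bash
python3 -m crank '[[0.7,[0,-0.012,0],[0,0,0]],[0.6,[0,0,0],[0,0,0]],[0.6,[0,0,-0.03],[0,0,0]],[0.6,[0,0,-0.045],[0,0,0]],[0.6,[0,0,-0.045],[0,0,0]],[0,[-0.006,-0.048,-0.01],[0,0,0]],[0,[-0.006,-0.048,0],[0,0,0]],[0,[-0.006,-0.048,0],[0,0,0]]]'
python3 -m crank '[[0,[0,-0.024,0],[0,0,8.5]],[0,[0,0,0],[0,0,8.5]],[0,[0,0,0],[0,0,8.5]],[0,[0,0,0],[0,0,8.5]],[0,[0,0,0],[0,0,8.5]],[0,[0,0,0],[0,0,8.5]],[0,[0,0,0],[0,0,8.5]],[0,[0,0,0],[0,0,8.5]]]'
python3 -m crank '[[0,[0,0,0],[0,0,8.5]],[0,[0,0,0],[0,0,8.5]],[0,[0,0,0],[0,0,5]],[0,[0,0,0],[0,0,0]],[0,[0,0,0],[0,0,0]]]'
python3 - <<'E'
from h import *;import pickle
from bench import robot,vision
s=vision.snapshot("wrist");pickle.dump(s,open("w3.pkl","wb"))
cv2.imwrite("pics/w3.png",cv2.resize(s["color"][:,:,::-1],(800,600),interpolation=cv2.INTER_CUBIC))
for n,lo,hi,p in(("yel",(18,90,80),(35,255,255),(.48,-.13)),("blu",(100,90,60),(125,255,255),(.48,-.235)),("grn",(60,60,50),(90,255,255),(.48,-.341))):
    print(n,ring(s,lo,hi,p))
print(np.round(s["R"],2).tolist())
E
```

```text
time: 5.65
tool_pos: [0.5049, -0.1913, 0.287]
ee_rot: [3.139, 0.001, 1.575]
wrist_force: [0.4, -0.2, -0.5]
width: 0.058
finger_force: 0.0
time: 6.45
tool_pos: [0.4817, -0.1912, 0.2865]
ee_rot: [3.141, -0.002, 0.381]
wrist_force: [0.3, 0.1, 0.2]
width: 0.0941
finger_force: 0.0
time: 6.95
tool_pos: [0.4811, -0.1911, 0.2864]
ee_rot: [3.142, -0.001, 0.005]
wrist_force: [-0.1, 0.2, 0.3]
width: 0.0941
finger_force: 0.0
yel (array([ 0.4781, -0.1285,  0.0387]), 359, np.float64(0.0014))
blu (array([ 0.4775, -0.234 ,  0.0386]), 233, np.float64(0.001))
grn (array([ 0.4773, -0.3391,  0.0386]), 282, np.float64(0.0008))
[[0.0, -1.0, 0.0], [-0.97, -0.0, 0.24], [-0.24, -0.0, -0.97]]
```

View pics/w3.png

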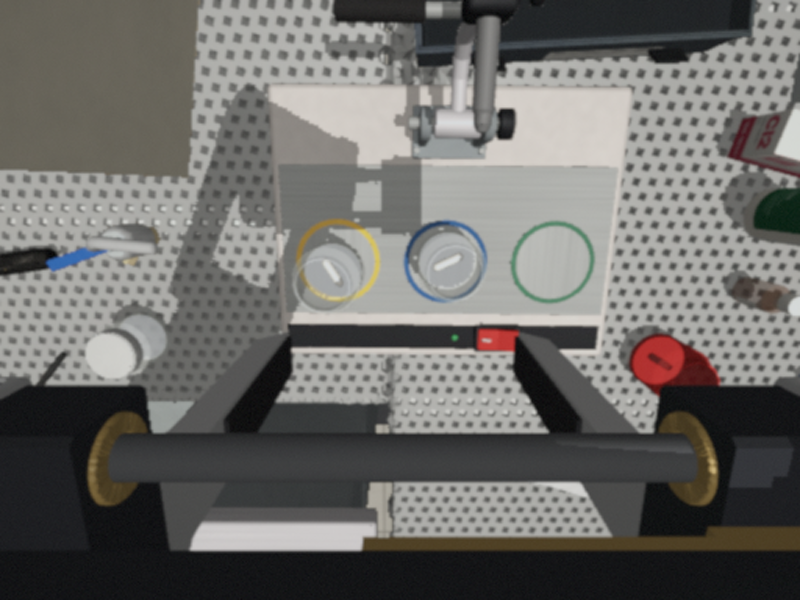

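The wrist view (800x600) shows the rings yellow (338,261), blue (446,261) and green (553,262), with the rocker at (497,340) and the arm folded right back. Waiting jar base is about (331,264) with its rim at (326,277). The measured jar is around (449,258). Next I'll measure the jar rims.

```bash
python3 - <<'E'
from h import *;import pickle
s=pickle.load(open("w3.pkl","rb"))
k=800/512
for c in((.4781,-.1285),(.4776,-.234)):
    print("exp base",proj(s,[[*c,.031]])*k,"rim",proj(s,[[*c,.103]])*k, "r_rim",(proj(s,[[c[0],c[1]-.03,.103]])-proj(s,[[*c,.103]]))[0,0]*k)
im=s["color"][125:215,175:325]
big=cv2.resize(im,None,fx=5,fy=5,interpolation=cv2.INTER_CUBIC)
g=cv2.createCLAHE(3,(4,4)).apply(cv2.cvtColor(big,cv2.COLOR_RGB2GRAY))
out=cv2.cvtColor(g,cv2.COLOR_GRAY2BGR)
cv2.imwrite("pics/c3.png",out)
E
```

```text
exp base [[337.3949905 260.6106836]] rim [[325.2028036  274.76798347]] r_rim 36.35762824058255
exp base [[444.89186576 261.57747898]] rim [[453.00132902 275.90652008]] r_rim 36.314100022466356
```

View pics/c3.png

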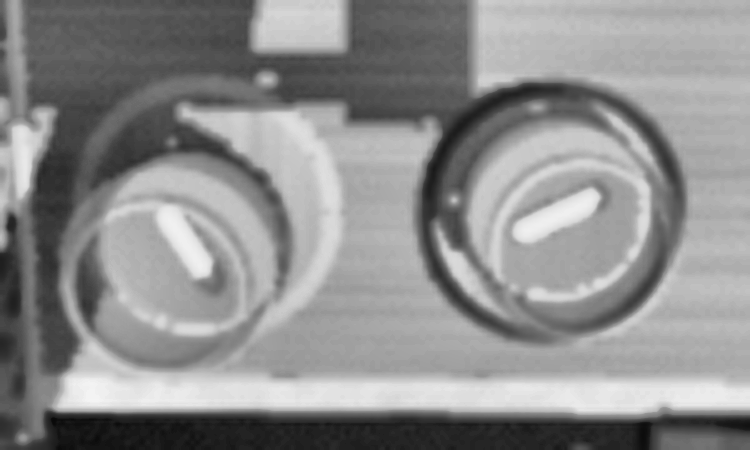

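The enhanced crop shows the waiting jar's base circle near (192,247) against its ring centre (209,205), and its top circle near (165,285). The measured jar's base is near (566,216) against its ring centre (552,210). The jars' glass might return depth, so I'll check that.

```bash
python3 - <<'E'
from h import *;import pickle
t=pickle.load(open("w3.pkl","rb"))
R=np.array(t["R"]);zz=t["z_map"]
v,u=np.mgrid[:384,:512];X=np.stack([(u-t["cx"])/t["fx"]*zz,(v-t["cy"])/t["fy"]*zz,zz],-1)-t["t"];X=X@R
for c in((.4781,-.1285),(.4776,-.234)):
    d=np.hypot(X[...,0]-c[0],X[...,1]-c[1]);m=(d<.052)&(zz>0)
    Z=X[...,2][m];print(np.histogram(Z,bins=[-.01,.02,.028,.034,.04,.05,.06,.07,.08,.09,.1,.105,.11,.2])[0])
    for a,b in((.034,.06),(.06,.095),(.095,.112)):
        k=m&(X[...,2]>a)&(X[...,2]<b);P=X[k]
        if len(P)>5:print(a,len(P),P.mean(0).round(4),P.min(0).round(4),P.max(0).round(4),cv2.minEnclosingCircle(P[:,:2].astype(np.float32)))
E
```

```text
[   0    0 1952  372  308  112   99   69  342  214  187    4    0]
0.034 792 [ 0.4636 -0.1201  0.0431] [ 0.4409 -0.1627  0.034 ] [ 0.519  -0.0905  0.0599] ((0.4822242259979248, -0.12944915890693665), 0.04262221232056618)
0.06 636 [ 0.4763 -0.131   0.0827] [ 0.4403 -0.1552  0.06  ] [ 0.4991 -0.0961  0.0949] ((0.46932336688041687, -0.125519260764122), 0.02999291568994522)
0.095 279 [ 0.4698 -0.1247  0.1013] [ 0.4454 -0.1486  0.095 ] [ 0.4929 -0.1019  0.1052] ((0.46926259994506836, -0.1255473643541336), 0.023935889825224876)
[   0    0 1912  417  321   81   66   39  350  190  194    5    0]
0.034 819 [ 0.4741 -0.2393  0.0424] [ 0.4394 -0.2716  0.034 ] [ 0.5165 -0.1869  0.06  ] ((0.48089250922203064, -0.2296503633260727), 0.043199580162763596)
0.06 579 [ 0.4877 -0.2307  0.0843] [ 0.4507 -0.2647  0.0602] [ 0.5102 -0.2053  0.095 ] ((0.4803912341594696, -0.23502381145954132), 0.029937349259853363)
0.095 265 [ 0.4802 -0.2352  0.1018] [ 0.4568 -0.2586  0.095 ] [ 0.5037 -0.212   0.1055] ((0.4803599417209625, -0.23499980568885803), 0.023679355159401894)
```

Depth works on the glass: the fitted body radius is 30.0 mm. The measured jar is at (0.4804,-0.2350) and the waiting jar at (0.4693,-0.1255). The wrist camera would come close to the folded electrode at yaw 0, so I'll turn to yaw π first.

```bash
python3 -m crank '[[0,[-0.001,0.044,0],[0,0,0]],[0,[0,0,0],[0,0,-8.5]],[0,[0,0,0],[0,0,-8.5]],[0,[0,0,0],[0,0,-8.5]],[0,[0,0,0],[0,0,-8.5]],[0,[0,0,0],[0,0,-8.5]],[0,[0,0,0],[0,0,-8.5]],[0,[0,0,0],[0,0,-8.5]]]'
python3 -m crank '[[0,[0,0,0],[0,0,-8.5]],[0,[0,0,0],[0,0,-8.5]],[0,[0,0,0],[0,0,-8.5]],[0,[0,0,0],[0,0,-8.5]],[0,[0,0,0],[0,0,-8.5]],[0,[0,0,0],[0,0,-8.5]],[0,[0,0,0],[0,0,-8.5]],[0,[0,0,0],[0,0,-8.5]]]'
python3 -m crank '[[0,[0,0,0],[0,0,-8.5]],[0,[0,0,0],[0,0,-8.5]],[0,[0,0,0],[0,0,-8.5]],[0,[0,0,0],[0,0,-8.5]],[0,[0,0,0],[0,0,-8.5]],[0,[0,0,0],[0,0,-1.3]],[0,[0,0,0],[0,0,0]],[0,[0,0,0],[0,0,0]]]'
```

```text
time: 7.8
tool_pos: [0.4797, -0.2351, 0.2865]
ee_rot: [3.141, -0.0, 1.048]
wrist_force: [-0.5, 0.1, -0.4]
width: 0.0943
finger_force: 0.0
time: 8.6
tool_pos: [0.4797, -0.2351, 0.2865]
ee_rot: [3.141, 0.0, 2.235]
wrist_force: [-0.2, -0.1, -0.3]
width: 0.0941
finger_force: 0.0
time: 9.4
tool_pos: [0.4795, -0.2351, 0.2865]
ee_rot: [-3.142, 0.0, 2.991]
wrist_force: [-0.2, 0.0, 0.6]
width: 0.0938
finger_force: 0.0
```

```bash
python3 -m crank '[[0,[0,0,0],[0,0,-8.5]],[0,[0,0,0],[0,0,0]],[0,[0,0,0.045],[0,0,0]],[0,[0,0,0.045],[0,0,0]],[0,[0,0,0.045],[0,0,0]],[0,[0,0,0.045],[0,0,0]],[0,[0,0,0.03],[0,0,0]],[0,[0,0,0.02],[0,0,0]]]'
python3 -m crank '[[0,[-0.001,0,0.013],[0,0,0]],[0.2,[0,0,0],[0,0,0]],[0.3,[0,0,0],[0,0,0]],[0.36,[0,0,0],[0,0,0]],[0.42,[0,0,0],[0,0,0]],[0.42,[0,0,0],[0,0,0]],[0.42,[0,0,0],[0,0,0]]]'
```

```text
time: 10.2
tool_pos: [0.4777, -0.234, 0.0531]
ee_rot: [3.139, -0.004, 3.136]
wrist_force: [0.2, -0.4, 0.1]
width: 0.0939
finger_force: 0.0
time: 10.9
tool_pos: [0.4812, -0.235, 0.0449]
ee_rot: [-3.141, 0.002, 3.14]
wrist_force: [-0.1, 2.4, 4.6]
width: 0.0589
finger_force: 30.0
```

```bash
python3 -m crank '[[0.42,[0.001,-0.008,0],[0,0,0]],[0.42,[0.001,-0.016,0],[0,0,0]],[0.42,[0.001,-0.018,0],[0,0,0]],[0.42,[0,-0.018,0],[0,0,0]],[0.42,[0,-0.018,0],[0,0,0]],[0.42,[0,-0.016,0],[0,0,0]],[0.42,[0,-0.010,0],[0,0,0]],[0.42,[0,0,0],[0,0,0]]]'
```

```text
time: 11.7
tool_pos: [0.4779, -0.3402, 0.0449]
ee_rot: [-3.141, 0.002, 3.14]
wrist_force: [-0.4, 0.8, 6.2]
width: 0.0592
finger_force: 30.0
```

```bash
python3 -m crank '[[0.3,[0,0,0],[0,0,0]],[0.1,[0,0,0],[0,0,0]],[0.1,[0,0,0],[0,0,0]],[0.1,[0,0,-0.02],[0,0,0]],[0.1,[0,0,-0.045],[0,0,0]],[0,[0,0.03,-0.035],[0,0,0]],[0,[0,0.048,-0.01],[0,0,0]],[0,[0,0.048,-0.005],[0,0,0]]]'
python3 -m crank '[[0,[0,0.045,0],[0,0,0]],[0,[0.008,0.043,0],[0,0,0]],[0,[0,0,0],[0,0,0]],[0,[0,0,0],[0,0,0]]]'
cat > jars.py <<'E'
from h import *
from bench import robot,vision
def jars(n,cs):
    t=vision.snapshot(n);zz=t["z_map"];v,u=np.mgrid[:384,:512]
    X=(np.stack([(u-t["cx"])/t["fx"]*zz,(v-t["cy"])/t["fy"]*zz,zz],-1)-t["t"])@np.array(t["R"])
    for c in cs:
        d=np.hypot(X[...,0]-c[0],X[...,1]-c[1])
        for a,b in((.06,.095),(.095,.112)):
            P=X[(d<.05)&(zz>0)&(X[...,2]>a)&(X[...,2]<b)]
            if len(P)>5:print(n,a,len(P),np.round(cv2.minEnclosingCircle(P[:,:2].astype(np.float32))[0],4),round(cv2.minEnclosingCircle(P[:,:2].astype(np.float32))[1],4))
    for nm,lo,hi,p in(("yel",(18,90,80),(35,255,255),(.478,-.129)),("blu",(100,90,60),(125,255,255),(.478,-.234)),("grn",(60,60,50),(90,255,255),(.478,-.339))):
        print(nm,ring(t,lo,hi,p))
    return t
E
python3 - <<'E'
from jars import *
t=jars("wrist",((.4693,-.1255),(.4775,-.34)));cv2.imwrite("pics/w4.png",t["color"][:,:,::-1])
jars("top",((.4693,-.1255),(.4775,-.34)))
print(robot.get_obs()["tool_pos"])
E
```

```text
time: 12.5
tool_pos: [0.4781, -0.2128, 0.1606]
ee_rot: [-3.139, 0.004, 3.139]
wrist_force: [0.7, 1.2, -1.3]
width: 0.0938
finger_force: 0.0
time: 12.9
tool_pos: [0.4694, -0.1245, 0.1585]
ee_rot: [-3.141, 0.0, -3.14]
wrist_force: [-0.2, 0.5, -0.5]
width: 0.0939
finger_force: 0.0
wrist 0.06 1294 [ 0.4688 -0.125 ] 0.0301
wrist 0.095 634 [ 0.4687 -0.1249] 0.0239
wrist 0.06 3144 [ 0.4763 -0.3401] 0.0306
wrist 0.095 750 [ 0.4763 -0.3398] 0.0241
yel (array([ 0.4789, -0.1285,  0.039 ]), 619, np.float64(0.0013))
blu (array([ 0.4782, -0.2343,  0.0386]), 606, np.float64(0.0011))
grn (array([ 0.4778, -0.3398,  0.0386]), 503, np.float64(0.0011))
top 0.06 84 [ 0.4789 -0.339 ] 0.03
top 0.095 26 [ 0.4798 -0.3383] 0.0246
yel (None, 0, 0)
blu (None, 4, 0)
grn (None, 2, 0)
[ 0.46954762 -0.12594901  0.15834506]
```

The measured jar is within 1.5 mm of the green ring's centre. Next is the waiting jar.

```bash
python3 -m crank '[[0,[0,0,0.04],[0,0,0]],[0,[0,0,0.04],[0,0,0]],[0,[0,0,0.02],[0,0,0]],[0,[0,0,0.012],[0,0,0]],[0.2,[0,0,0],[0,0,0]],[0.3,[0,0,0],[0,0,0]],[0.36,[0,0,0],[0,0,0]],[0.42,[0,0,0],[0,0,0]]]'
python3 -m crank '[[0.42,[0,0,0],[0,0,0]],[0.42,[0,0,0],[0,0,0]],[0.42,[0,0,0],[0,0,0]]]'
```

```text
time: 13.8
tool_pos: [0.4706, -0.1256, 0.0481]
ee_rot: [-3.14, 0.003, 3.14]
wrist_force: [-0.4, 0.2, 0.3]
width: 0.0656
finger_force: 0.0
time: 14.1
tool_pos: [0.4704, -0.1249, 0.0478]
ee_rot: [3.142, 0.002, 3.141]
wrist_force: [-0.4, 1.7, 5.6]
width: 0.0595
finger_force: 30.0
```

```bash
python3 -m crank '[[0.42,[-0.001,-0.009,0],[0,0,0]],[0.42,[-0.002,-0.017,0],[0,0,0]],[0.42,[-0.002,-0.019,0],[0,0,0]],[0.42,[-0.002,-0.019,0],[0,0,0]],[0.42,[-0.002,-0.019,0],[0,0,0]],[0.42,[0,-0.016,0],[0,0,0]],[0.42,[0,-0.010,0],[0,0,0]],[0.42,[0,0,0],[0,0,0]]]'
python3 -m crank '[[0.3,[0,0,0],[0,0,0]],[0.1,[0,0,0],[0,0,0]],[0.1,[0,0,0],[0,0,0]],[0.1,[0,0,-0.02],[0,0,0]],[0.1,[0,0,-0.045],[0,0,0]],[0,[0.02,0,-0.045],[0,0,0]],[0,[0,0,0],[0,0,0]],[0,[0,0,0],[0,0,0]]]'
python3 - <<'E'
from jars import *
t=jars("wrist",((.4782,-.2343),(.4775,-.34)))
cv2.imwrite("pics/w5.png",t["color"][:,:,::-1])
E
```

```text
time: 14.9
tool_pos: [0.4793, -0.2349, 0.0478]
ee_rot: [-3.141, 0.002, 3.14]
wrist_force: [-0.4, 1.2, 5.8]
width: 0.0591
finger_force: 30.0
time: 15.7
tool_pos: [0.4588, -0.2345, 0.1578]
ee_rot: [-3.14, 0.003, 3.14]
wrist_force: [0.4, -0.2, -0.6]
width: 0.0937
finger_force: 0.0
wrist 0.06 1487 [ 0.4776 -0.2358] 0.03
wrist 0.095 683 [ 0.4777 -0.2356] 0.024
wrist 0.06 1756 [ 0.4762 -0.3405] 0.03
wrist 0.095 667 [ 0.4768 -0.3407] 0.0243
yel (array([ 0.4786, -0.1283,  0.0386]), 793, np.float64(0.0015))
blu (array([ 0.4783, -0.2337,  0.0387]), 462, np.float64(0.0011))
grn (array([ 0.4776, -0.339 ,  0.0385]), 426, np.float64(0.001))
```

Waiting jar is within 2 mm of the blue centre. I'll return to the folded handle at about (0.648,-0.178,0.18).

```bash
python3 -m crank '[[0,[0,0,-0.047],[0,0,0]],[0,[0,0,-0.047],[0,0,0]],[0.6,[0,0,-0.047],[0,0,0]],[0.6,[0,0,0],[0,0,8.5]],[0.6,[0,0,0],[0,0,8.5]],[0.6,[0,0,0],[0,0,8.5]],[0.6,[0,0,0],[0,0,8.5]],[0.6,[0,0,0],[0,0,8.5]]]'
python3 -m crank '[[0.6,[0,0,0],[0,0,8.5]],[0.6,[0,0,0],[0,0,8.5]],[0.6,[0,0,0],[0,0,8.5]],[0.6,[0,0,0],[0,0,8.5]],[0.6,[0,0,0],[0,0,8.5]],[0.6,[0,0,0],[0,0,5]],[0.6,[0.03,0.04,0],[0,0,0]],[0.6,[0.031,0.038,0],[0,0,0]]]'
python3 -m crank '[[0.6,[0,0.046,0],[0,0,0]],[0.6,[0,0.046,0],[0,0,0]],[0.6,[0,0.019,0],[0,0,0]],[0.6,[0,0,0],[0,0,0]],[0.6,[0,0,0],[0,0,0]]]'
python3 - <<'E'
from bench import vision
import cv2;cv2.imwrite("pics/w6.png",vision.snapshot("wrist")["color"][:,:,::-1])
E
```

```text
time: 16.55
tool_pos: [0.4581, -0.2337, 0.2944]
ee_rot: [-3.141, -0.005, 2.393]
wrist_force: [0.5, -0.8, 0.3]
width: 0.0495
finger_force: 0.0
time: 17.35
tool_pos: [0.5366, -0.1731, 0.2947]
ee_rot: [-3.138, -0.001, 1.566]
wrist_force: [0.1, -0.3, 0.8]
width: 0.0375
finger_force: 0.0
time: 17.85
tool_pos: [0.647, -0.173, 0.2945]
ee_rot: [-3.137, -0.001, 1.57]
wrist_force: [0.1, -0.6, 0.6]
width: 0.0376
finger_force: 0.0
```

View pics/w6.png

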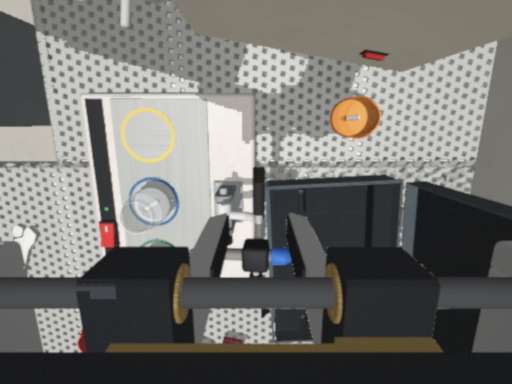

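The handle bar at (259,190) is centred between the fingertips, the electrode is folded back, and the waiting jar is on blue at (152,202).

```bash
python3 -m crank '[[0.6,[0,0,0.045],[0,0,0]],[0.6,[0,0,0.045],[0,0,0]],[0.6,[0,0,0.03],[0,0,0]],[0.76,[0,0,0.016],[0,0,0]],[0.76,[0,0,0],[0,0,0]],[0.76,[0,0,0],[0,0,0]],[0.76,[0,0,0],[0,0,0]]]'
python3 -m crank '[[0.76,[0,-0.012,-0.005],[0,0,0]],[0.76,[0,-0.012,-0.004],[0,0,0]],[0.76,[0,-0.013,-0.002],[0,0,0]],[0.76,[0,-0.013,-0.001],[0,0,0]],[0.76,[0,-0.013,0.001],[0,0,0]],[0.76,[0,-0.013,0.002],[0,0,0]],[0.76,[0,-0.012,0.005],[0,0,0]],[0.76,[0,-0.012,0.006],[0,0,0]]]'
```

```text
time: 18.6
tool_pos: [0.648, -0.1738, 0.1644]
ee_rot: [3.137, 0.002, 1.569]
wrist_force: [-0.3, -0.2, 0.1]
width: 0.0227
finger_force: 0.0
time: 19.4
tool_pos: [0.549, -0.1737, 0.1634]
ee_rot: [3.133, 0.003, 1.57]
wrist_force: [3.2, 0.5, 1.8]
width: 0.0224
finger_force: 1.5
```

```bash
python3 -m crank '[[0.76,[0,-0.010,0.007],[0,0,0]],[0.76,[0,-0.009,0.007],[0,0,0]],[0.76,[0,-0.007,0.008],[0,0,0]],[0.76,[0,-0.007,0.007],[0,0,0]],[0.76,[0,-0.004,0.003],[0,0,0]],[0.76,[0,-0.003,0],[0,0,0]],[0.76,[0,0,0],[0,0,0]]]'
```

```text
time: 20.1
tool_pos: [0.5103, -0.1735, 0.1265]
ee_rot: [3.134, 0.001, 1.57]
wrist_force: [12.2, -1.8, -6.5]
width: 0.0227
finger_force: 6.0
```

```bash
python3 -m crank '[[0.7,[0,0.006,0],[0,0,0]],[0.6,[0,0,-0.02],[0,0,0]],[0.6,[0,0,-0.045],[0,0,0]],[1,[0,0,0],[0,0,0]],[1,[0,0,0],[0,0,0]],[1,[0,0,0],[0,0,0]],[1,[0,0,0],[0,0,0]],[1,[0,0,0.02],[0,0,0]]]'
python3 -m crank '[[1,[0,0,0.008],[0,0,0]],[1,[0,0,0.006],[0,0,0]],[1,[0,0,0.004],[0,0,0]],[1,[0,0,0],[0,0,0]]]'
```

```text
time: 20.9
tool_pos: [0.5143, -0.1736, 0.1737]
ee_rot: [3.139, 0.002, 1.57]
wrist_force: [0.9, 0.6, 0.2]
width: 0.0017
finger_force: 0.0
time: 21.3
tool_pos: [0.513, -0.1731, 0.1544]
ee_rot: [-3.141, -0.0, 1.57]
wrist_force: [0.5, -0.3, -0.4]
width: 0.0003
finger_force: 0.0
```

```bash
python3 -m crank '[[1,[0,0,0.003],[0,0,0]],[1,[0,0,0.003],[0,0,0]],[1,[0,0,0.002],[0,0,0]],[1,[0,0,0],[0,0,0]]]'
```

```text
time: 21.7
tool_pos: [0.5131, -0.1733, 0.1523]
ee_rot: [3.139, 0.002, 1.57]
wrist_force: [-9.6, 3.5, 19.1]
width: 0.0004
finger_force: 9.8
```

Contact came at z=0.152, which is the bar's top when fully down, and it holds at 19 N. I'll rise, check, and go to the rocker.

```bash
python3 -m crank '[[1,[0,0,-0.04],[0,0,0]],[1,[0,0,-0.05],[0,0,0]],[1,[-0.034,-0.029,0],[0,0,0]],[1,[-0.034,-0.029,0],[0,0,0]],[1,[-0.034,-0.029,0],[0,0,0]],[1,[-0.031,-0.026,0],[0,0,0]],[1,[0,0,0],[0,0,0]],[1,[0,0,0],[0,0,0]]]'
python3 - <<'E'
from jars import *
t=jars("top",((.478,-.235),(.4775,-.34)))
w=vision.snapshot("wrist");v,u=np.nonzero(hsvmask(w,(0,150,80),(8,255,255)));P=ray(w,np.c_[u,v],.042);k=np.hypot(P[:,0]-.4,P[:,1]+.289)<.04;print(k.sum(),P[k].mean(0),P[k].min(0),P[k].max(0))
c=lambda s,a,b,d,e:cv2.resize(s["color"][a:b,d:e][:,:,::-1],(400,400),interpolation=cv2.INTER_CUBIC)
s=vision.snapshot("scene")
cv2.imwrite("pics/f7.png",np.hstack([c(s,155,255,235,335),c(w,60,310,130,380)]))
E
```

```text
time: 22.5
tool_pos: [0.4002, -0.3066, 0.2367]
ee_rot: [3.14, 0.0, 1.568]
wrist_force: [0.1, 0.5, 0.3]
width: 0.0007
finger_force: 0.0
top 0.06 66 [ 0.4801 -0.2342] 0.0298
top 0.095 20 [ 0.4807 -0.2345] 0.0239
top 0.06 31 [ 0.4792 -0.3393] 0.0298
top 0.095 10 [ 0.4788 -0.3433] 0.0252
yel (array([ 0.4796, -0.129 ,  0.0383]), 77, np.float64(0.0014))
blu (None, 5, 0)
grn (array([ 0.4721, -0.3424,  0.041 ]), 18, np.float64(0.0018))
487 [ 0.39993442 -0.28840139  0.042     ] [ 0.38933751 -0.30761058  0.042     ] [ 0.41053066 -0.26817633  0.042     ]
```

View pics/f7.png

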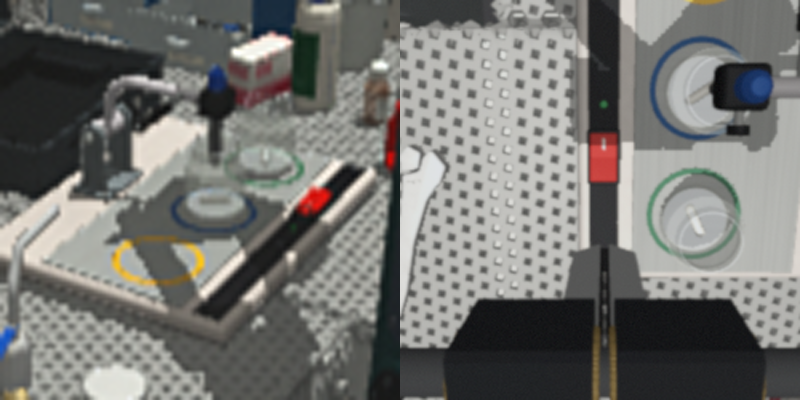

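Both views show the electrode upright in the jar on blue, the second jar on green, and the rocker spanning y -0.308 to -0.268. Now I'll press it.

```bash
python3 -m crank '[[1,[0.002,0,0.045],[0,0,0]],[1,[0,0,0.045],[0,0,0]],[1,[0,0,0.045],[0,0,0]],[1,[0,0,0.03],[0,0,0]],[1,[0,0,0.018],[0,0,0]],[1,[0,0,0],[0,0,0]]]'
python3 -m crank '[[1,[0,0,0.004],[0,0,0]],[1,[0,0,0.004],[0,0,0]],[1,[0,0,0.004],[0,0,0]],[1,[0,0,0.003],[0,0,0]],[1,[0,0,0],[0,0,0]]]'
```

```text
time: 23.25
tool_pos: [0.3993, -0.3011, 0.05]
ee_rot: [-3.137, -0.005, 1.572]
wrist_force: [0.3, 0.9, 0.3]
width: 0.0003
finger_force: 0.0
time: 23.75
tool_pos: [0.4012, -0.3053, 0.0397]
ee_rot: [3.139, 0.003, 1.57]
wrist_force: [0.8, -1.4, 2.7]
width: 0.0006
finger_force: 1.3
```

```bash
python3 -m crank '[[1,[0,0,0.002],[0,0,0]],[1,[0,0,0.002],[0,0,0]],[1,[0,0,0.002],[0,0,0]],[1,[0,0,0],[0,0,0]]]'
```

```text
time: 24.15
tool_pos: [0.4014, -0.3057, 0.0374]
ee_rot: [3.139, 0.004, 1.57]
wrist_force: [-4.8, 1.5, 19.7]
width: 0.0004
finger_force: 10.2
```

It bottomed at z=0.037 with 20 N. I'll retreat and check.

```bash
python3 -m crank '[[1,[0,0,-0.03],[0,0,0]],[1,[0,0,-0.045],[0,0,0]],[1,[0,0,-0.045],[0,0,0]],[1,[0,0,-0.045],[0,0,0]],[1,[0,-0.01,-0.02],[0,0,0]],[1,[0,0,0],[0,0,0]],[1,[0,0,0],[0,0,0]]]'
python3 - <<'E'
from jars import *
w=jars("wrist",((.478,-.235),(.4775,-.34)))
zz=w["z_map"];v,u=np.mgrid[:384,:512]
X=(np.stack([(u-w["cx"])/w["fx"]*zz,(v-w["cy"])/w["fy"]*zz,zz],-1)-w["t"])@np.array(w["R"])
m=(hsvmask(w,(0,150,80),(8,255,255))>0)&(np.hypot(X[...,0]-.4,X[...,1]+.289)<.035);P=X[m]
print("rocker slope rad",np.polyfit(P[:,1],P[:,2],1),P[:,1].min(),P[:,1].max(),m.sum())
k=(abs(X[...,0]-.514)<.012)&(X[...,1]>-.2)&(X[...,1]<-.155)&(X[...,2]>.1);print("bar top",X[k].max(0),X[k].mean(0))
E
```

```text
time: 24.85
tool_pos: [0.39, -0.3034, 0.2162]
ee_rot: [-3.141, -0.002, 1.57]
wrist_force: [-0.1, -0.7, -0.3]
width: 0.0005
finger_force: 0.0
wrist 0.06 899 [ 0.4777 -0.236 ] 0.0301
wrist 0.095 354 [ 0.4773 -0.2358] 0.0237
wrist 0.06 1226 [ 0.4769 -0.3407] 0.0303
wrist 0.095 486 [ 0.4767 -0.3409] 0.024
yel (array([ 0.4786, -0.1284,  0.0385]), 683, np.float64(0.0014))
blu (array([ 0.4809, -0.2341,  0.0403]), 573, np.float64(0.0025))
grn (array([ 0.4776, -0.339 ,  0.0385]), 280, np.float64(0.0009))
rocker slope rad [-0.34916883 -0.05619632] -0.3086836729524374 -0.2687059012754762 532
bar top [ 0.5195994  -0.15502217  0.15493318] [ 0.51114055 -0.177067    0.15126788]
```

```bash
python3 - <<'E'
from jars import *
import pickle
def prof(w):
    zz=w["z_map"];v,u=np.mgrid[:384,:512]
    X=(np.stack([(u-w["cx"])/w["fx"]*zz,(v-w["cy"])/w["fy"]*zz,zz],-1)-w["t"])@np.array(w["R"])
    m=(hsvmask(w,(0,150,80),(8,255,255))>0)&(np.hypot(X[...,0]-.4,X[...,1]+.289)<.035);P=X[m]
    for a in np.arange(-.312,-.264,.005):
        k=(P[:,1]>=a)&(P[:,1]<a+.005)
        if k.any():print(round(a,3),k.sum(),P[k,2].mean().round(4))
w=vision.snapshot("wrist");prof(w);print("initial");prof(pickle.load(open("w3.pkl","rb")))
cv2.imwrite("pics/f8.png",cv2.resize(w["color"][130:330,150:350][:,:,::-1],(600,600),interpolation=cv2.INTER_CUBIC))
E
```

```text
-0.312 17 0.0376
-0.307 73 0.0676
-0.302 59 0.0428
-0.297 67 0.039
-0.292 66 0.0396
-0.287 63 0.0406
-0.282 55 0.042
-0.277 64 0.0429
-0.272 51 0.0432
initial
-0.307 19 0.0431
-0.302 44 0.0425
-0.297 45 0.041
-0.292 47 0.0399
-0.287 41 0.0391
-0.282 36 0.0384
-0.277 32 0.0379
-0.272 34 0.0377
```

View pics/f8.png

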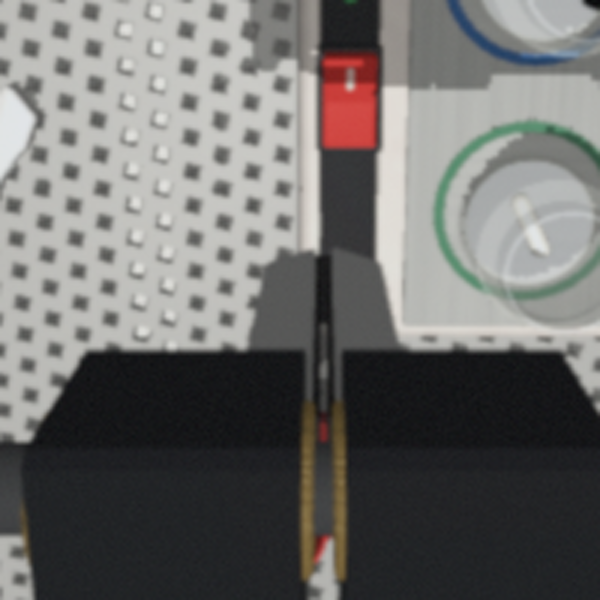

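The rocker profile has flipped: the right end went from 43.1 to 37.6 mm and the left end now stands at 43.2 mm. The 68 mm bin was red seen between the fingers. The view shows the rocker at (350,100) and the jar standing on green at (530,215). I'll hand in the job.

```bash
python3 -c "
from bench import robot
print(robot.close_job())"
```

```text
the job is handed in; nothing more can be done
None
```

The job is handed in at about 25 s of the 72 s allowed, with no verdict returned: by my last measurements the measured jar is within about 2 mm of the green ring's centre and the new jar within about 2 mm of the blue's, the electrode arm is fully down in the new jar, the stirrer rocker is on, and the gripper is clear.

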